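Find the sealed module with the loose core

TASK

One of the three sealed aluminium modules on the repair bench has a core broken loose inside. Pick them up one at a time and shake each gently to and fro along its length, tipping first one end well down and then the other, to feel whether something slides from end to end inside. Set the sound ones back flat where they stood, lay the one with the loose core flat in the grey repair tray without dropping it, and leave everything else on the bench alone.

Things in the scene. Friction and masses are not known exactly. Their poses are not given: they have to be found in the camera images.
- module_a_center (a point): centre of one of three identical sealed aluminium modules: boxes 130 long (own x), 52 wide (own y), 48 high, flat on the table (centre 24 up), with a 10 x 52 x 5 ear low at each end (150 overall). Bare flat sides: grip across the 52 width. Length points roughly towards the robot (within 0.35 rad); neighbours' centres 130 or more apart. Each weighs 0.30 to 0.57 kg at random
- module_b_center (a point): centre of the second such module. One of the three, drawn at random, also hides a smooth loose steel core (0.18 kg, 32 across): it starts at the cavity's own -x end (the end nearer the robot) and can slide 85 mm along own x, by itself once the other end is tipped down more than about 10 degrees (or when jerked along x), and stays put when level (friction about 0.15). Nothing shows outside
- module_c_center (a point): centre of the third such module. Held level after the core has slid to one end and again after it has slid to the other, the faulty module's balance differs by about 0.15 N m about its width axis (own y); that of a sound one does not change. The weights differ at random, so weight does not tell them apart
- tray: open grey plastic repair tray, fixed to the table, 240 (own x) x 200 (own y) x 40 high, walls and floor 5 thick; origin at the centre of its underside on the table; turned up to 0.3 rad; starts empty
- mouse_center (a point): bystander: black computer mouse, 100 x 60 x 34 high; its middle
- spool_center (a point): bystander: metal solder spool standing upright, 56 across, 46 high; its centre
- capacitor_center (a point): bystander: black capacitor can standing upright, 35 across, 50 high; its centre
- driver_grip (a point): bystander: screwdriver lying on the table; a point on its handle
- heatsink_center (a point): bystander: small finned aluminium heat sink 80 x 50 x 32 high, fins up; its centre
- mug_rim (a point): bystander: white mug, 80 across, 90 high; centre of its mouth
There are look-alikes about, which are no part of the job. What is shaped like the part that bears module_a_center but blue or pink is not meant.

How it is judged:
On the way:
1. the faulty module, held clear (centre over 45 mm up), has been tipped or shaken so that its core slid from its starting end to 20 mm past the middle towards the other (((distance between core_geom and module_a_center below 0.065 m and height (world z) of module_a_center above 0.045 m and x of core_geom in the frame of module_a above 0.02 m) or (distance between core_geom and module_b_center below 0.065 m and height (world z) of module_b_center above 0.045 m and x of core_geom in the frame of module_b above 0.02 m) or (distance between core_geom and module_c_center below 0.065 m and height (world z) of module_c_center above 0.045 m and x of core_geom in the frame of module_c above 0.02 m))), for 0.04 s.
At the end, for the whole second after the job is handed in: The module that holds the loose core lies flat (within 0.12 rad, its right way up) and still on the tray's floor, its centre inside the tray's walls; the other two stand flat and still on the table within 50 mm of where they started (((distance between core_geom and module_a_center below 0.065 m and x of module_a_center in the frame of tray between -0.1 and 0.1 m and y of module_a_center in the frame of tray between -0.08 and 0.08 m and z of module_a_center in the frame of tray below 0.037 m and angle between each of module_a_center, module_b_center, module_c_center's own z axis and vertical below 0.12 rad and linear speed of each of module_a, module_b, module_c below 0.02 m/s and distance of each of module_b_center, module_c_center from where it was at the start of the episode below 0.05 m and height (world z) of each of module_b_center, module_c_center below 0.03 m) or (distance between core_geom and module_b_center below 0.065 m and x of module_b_center in the frame of tray between -0.1 and 0.1 m and y of module_b_center in the frame of tray between -0.08 and 0.08 m and z of module_b_center in the frame of tray below 0.037 m and angle between each of module_b_center, module_a_center, module_c_center's own z axis and vertical below 0.12 rad and linear speed of each of module_b, module_a, module_c below 0.02 m/s and distance of each of module_a_center, module_c_center from where it was at the start of the episode below 0.05 m and height (world z) of each of module_a_center, module_c_center below 0.03 m) or (distance between core_geom and module_c_center below 0.065 m and x of module_c_center in the frame of tray between -0.1 and 0.1 m and y of module_c_center in the frame of tray between -0.08 and 0.08 m and z of module_c_center in the frame of tray below 0.037 m and angle between each of module_c_center, module_a_center, module_b_center's own z axis and vertical below 0.12 rad and linear speed of each of module_c, module_a, module_b below 0.02 m/s and distance of each of module_a_center, module_b_center from where it was at the start of the episode below 0.05 m and height (world z) of each of module_a_center, module_b_center below 0.03 m))); the robot touches nothing.
It fails at once if a module is shaken or thrown about roughly: faster than 1.2 m/s (linear speed of any of module_a, module_b, module_c above 1.2 m/s).
It fails at once if a module is tipped more than 70 degrees (angle between any of module_a_center, module_b_center, module_c_center's own z axis and vertical above 1.22 rad).
It fails at once if a module is dropped or slammed into the tray (over 120 N) (contact force between any of module_a, module_b, module_c and tray above 120 N).
It fails at once if a bystander is moved more than 40 mm (distance of any of mouse_center, spool_center, capacitor_center, driver_grip, heatsink_center, mug_rim from where it was at the start of the episode above 0.04 m).
It also fails if it takes over 72 s, if anything falls off the work surface, if the arm or the gripper's body presses on something with over 40 N, if the wrist force passes 120 N, or if a joint passes its speed limit or range.

ROBOT

A 6-joint arm with a two-finger parallel gripper is mounted at the origin on the work surface. World frame = base frame: x ahead of the robot, y to its left, z up, the work surface at z = 0. Lengths are in m, angles in rad, forces in N, time in s.
With the tool pointing down it reaches from about 0.275 to 0.825 m from the base axis. Payload 4.9 kg.
Tool frame: the origin (TCP) lies on the centre line of the jaws, within the pads' length; the fingertips stand 17 mm ahead of it and the grasp point (between the pads) lies 2 mm behind it; z points along the fingers, y is the line along which they close (so a half turn about z gives the same grasp; the last joint's range is limited). The gripper opens to 85 mm and grips with 20 to 120 N. Pads are 22 mm wide; open, the fingers measure 114 mm over their backs; the gripper's body (76 mm by 85 mm) begins 54 mm behind the grasp point. The pads swing forward as they close: fully open they stand 13 mm farther back than shut.
Start: joints at [-1.361, 0.326, -0.193, 1.052, 0, 1.437], TCP at [0.185, -0.518, 0.209] pointing down, gripper open.
Joint ranges: [-2.65, 2.65], [-0.97, 1.79], [-1.3, 1.35], [-1.93, 2.1], [-1.47, 1.37], [-3.14, 3.14]. Speed limits (rad/s): [2.57, 2.57, 3.14, 3.14, 3.14, 3.14].

INTERFACE

Orientations are given as [roll, pitch, yaw] about the fixed x, y, z axes, in that order (R = Rz(yaw) Ry(pitch) Rx(roll)).
In Python, from station import manip gives the robot as it stands.
- The arm moves only by the tool servo_tool, never from a script. Its argument "steps" is a list of rows, each an object with "travel": the shift along the tool's x, y, z in m, a list of three; "dr": the turn, a rotation vector about the tool's x, y, z in rad, a list of three; "hand": the finger opening in m, from 0 to 0.0854. A call has 1 to 20 rows; each row is the pose to reach, as a shift and turn from the pose commanded when the call began, along the tool's axes at that moment; what a row does not reach only later rows make up. A row lasts 1/8 s, in which the tool goes at most 62.5 mm and 10.7 degrees, less where a joint would pass 70% of its speed; a pose out of reach is approached as far as the arm can. A call with a gripper value outside its range is refused whole. The fingers move at their own pace and stop on an object; "grip_force" is the grip in N (left out, the last holds). Time passes only in rows, so rows that repeat a pose let the fingers close. It gives the time, the measured TCP pose, the force, the opening and the grip force at its end, in the units of the state.
- manip.get_obs(): the state, without advancing time (a new reading comes with each control period).
- manip.camera(name): name is "side" or "top"; returns the picture (420x560x3 uint8, red, green, blue); there is no depth.
- manip.get_calibration(name): a dict with "fov_y" (degrees; the focal length in pixels is half the picture's height over the tangent of half this angle, whatever the lens; pixels are square), "cx", "cy" (the principal point, pixels), "rvec" (rotation vector, rad) and "tvec" (3), from world to camera coordinates, as OpenCV has them. Camera axes: x right, y down, z forward; pixel columns grow to the right and rows downward; lengths in m; the calibration is good to about 2 mm. A picture is of the moment at which its call begins. get_calibration takes no time and is no camera call.
- manip.hand_in(): hands the job in; it is judged then, once.
The state is a dict: "t": time; "joints": joint angles; "qd": joint speeds; "tau": joint torques, N m; "tcp_pos": TCP position; "ee_rot": TCP orientation; "wrist_force": force on the tool from outside, world axes, zero at the start; "wrist_torque": the same for the moment, N m; "finger_gap": finger opening in m; "gripper_force": force on a finger pad.
Only numpy, scipy, OpenCV 4.12 (cv2) and the standard library are available. Lean on these libraries where they do the work, as an engineer would, in place of code of your own. Each camera call takes 0.05 s, during which the arm holds its last target. There are 200 camera calls.

## Working session

There is one attempt and no reset: what is moved stays moved. The work goes in short steps, Python scripts to look and compute and a tool call to move; the robot and the scene stay as the last step left them, time stands still between calls to the robot, and variables do not carry over. Pictures are saved under pics/ and viewed, at most 10 in all, crops included, and the job is handed in when it is done.

Besides the shell and the picture viewer there is one more tool, called after "Emit:" by a JSON object that holds its "method" and its "body", one argument or row to a line. servo_tool: Moves the arm, as the interface text tells. Its arguments: {"type":"object","properties":{"steps":{"type":"array"},"grip_force":{"type":"number"}},"required":["steps"]}

```bash
mkdir -p pics; python3 - <<'E'
from station import manip
import cv2
for n in ("top","side"):
    im=manip.camera(n); cv2.imwrite(f"pics/{n}0.png",im[:,:,::-1]); print(n,manip.get_calibration(n))
o=manip.get_obs(); print(o)
E
```

```text
top {'fov_y': 56.352352382639054, 'cx': 274.8500788528583, 'cy': 206.47485452188, 'rvec': array([ 2.10523945, -2.12992543,  0.17082494]), 'tvec': array([-0.11134727,  0.51837338,  0.99950688])}
side {'fov_y': 47.64539049190942, 'cx': 277.01557499904163, 'cy': 212.58302495014368, 'rvec': array([ 0.23098475, -2.87118028,  1.14319877]), 'tvec': array([0.46763483, 0.2046833 , 1.11531926])}
{'t': 0.1, 'joints': array([-1.36122852e+00,  3.26865608e-01, -1.93507845e-01,  1.05200591e+00,
        3.49695021e-05,  1.43657291e+00]), 'qd': array([-0.00193328, -0.00206695,  0.00234313,  0.00168663, -0.00066088,
        0.00064409]), 'tau': array([ 1.65487210e-03, -4.44240582e+01,  2.63036907e+01,  7.85343902e-03,
        3.46039621e-05, -5.27836420e-06]), 'tcp_pos': array([ 0.18527217, -0.51724976,  0.20797334]), 'ee_rot': array([-3.14002854e+00, -2.46497366e-04,  3.43790997e-01]), 'wrist_force': array([-0.14932734, -0.18541764,  0.65400756]), 'wrist_torque': array([ 0.00389212, -0.00445687, -0.00383504]), 'gripper_force': 0.0, 'finger_gap': 0.08554335262206807}
```

View pics/top0.png

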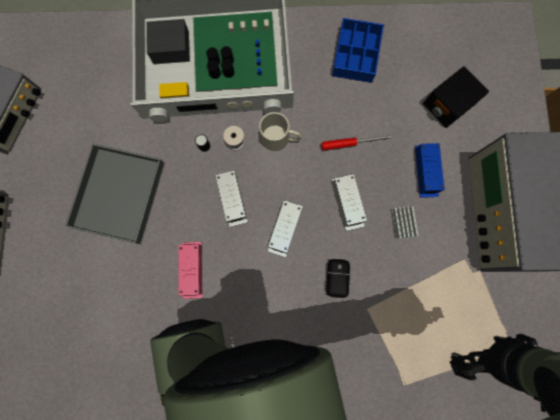

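View pics/side0.png

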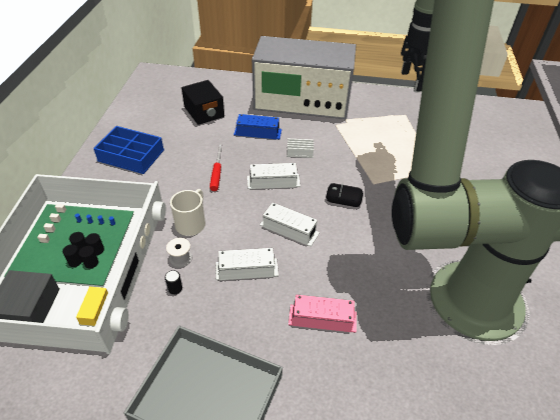

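The whites at top-view (231,197), (285,228) and (350,201) are the modules. The look-alikes are pink (190,270) and blue (430,168), which I reject by colour. The tray is at (115,193). Next I fit box silhouettes in both views.

```bash
cat > h.py <<'E'
import numpy as np, cv2
from scipy.optimize import minimize
from station import manip
def cal(n):
    c=manip.get_calibration(n); f=210/np.tan(np.radians(c['fov_y']/2))
    return np.array([[f,0,c['cx']],[0,f,c['cy']],[0,0,1]]),c['rvec'],c['tvec']
def proj(n,P):
    K,r,t=cal(n); return cv2.projectPoints(np.asarray(P,float).reshape(-1,3),r,t,K,None)[0].reshape(-1,2)
def ray(n,uv,z):
    K,r,t=cal(n); R=cv2.Rodrigues(r)[0]; d=R.T@np.linalg.inv(K)@np.array([*uv,1.]); c=-R.T@t
    return c+d*(z-c[2])/d[2]
def pts(x,y,a,z0=0):
    P=[]
    for L,W,zs in((65,26,(0,48)),(75,26,(0,5))):
        for sx in(-1,1):
            for sy in(-1,1):
                for z in zs: P.append([sx*L/1e3,sy*W/1e3,z/1e3+z0])
    P=np.array(P); c,s=np.cos(a),np.sin(a)
    return np.c_[c*P[:,0]-s*P[:,1]+x,s*P[:,0]+c*P[:,1]+y,P[:,2]]
def sil(n,p,S=4):
    q=proj(n,pts(*p)); m=np.zeros((420*S,560*S),np.uint8)
    # hull of box plus hulls of ears: overall silhouette is union
    for idx in(range(8),range(8,16)):
        cv2.fillConvexPoly(m,cv2.convexHull(((q[list(idx)]+.5)*S).astype(np.int32)),255)
    return cv2.resize(m,(560,420),interpolation=cv2.INTER_AREA)/255.
def fit(n,mask,p0):
    f=lambda p:np.abs(sil(n,p)-mask).sum()
    b=minimize(f,p0,method='Nelder-Mead',options=dict(initial_simplex=[p0,p0+[.01,0,0],p0+[0,.01,0],p0+[0,0,.15]],xatol=2e-4,fatol=.5))
    return b.x,b.fun,mask.sum()
E
python3 - <<'E'
from h import *
top=cv2.imread("pics/top0.png"); side=cv2.imread("pics/side0.png")
def mask(im,uv):
    hsv=cv2.cvtColor(im,cv2.COLOR_BGR2HSV); m=((hsv[...,2]>150)|((hsv[...,2]>140)&(hsv[...,1]<10))).astype(np.uint8)
    m=cv2.morphologyEx(m,cv2.MORPH_CLOSE,np.ones((5,5)))
    k,l,s,_=cv2.connectedComponentsWithStats(m); i=l[uv[1],uv[0]]; return (l==i).astype(float),i,s[i]
print(top[197,231],top[240,240],side[240,285],side[272,245],side[240,200])
for n,im,uvs in(("top",top,[(231,197),(285,228),(350,201)]),("side",side,[(245,258),(292,218),(273,172)])):
    for uv in uvs:
        m,i,s=mask(im,uv); 
        p0=np.array([*ray(n,uv,.04)[:2],0.]); print(n,i,s,p0.round(3), *[np.round(v,4) for v in fit(n,m,p0)] if s[4]<4000 else ())
print("tool",proj("top",[[.185,-.517,.208]]),proj("side",[[.185,-.517,.208]]))
for uv in [(96,146),(162,160),(139,242),(69,226)]: print("tray",ray("top",uv,.04).round(3))
cv2.imwrite("pics/crop.png",cv2.resize(top[130:310,60:460],(800,360),interpolation=cv2.INTER_CUBIC))
E
```

```text
[180 192 191] [105 109 114] [181 182 189] [149 155 154] [182 184 191]
top 25 [ 216  171   32   55 1004] [0.546 0.001 0.   ] [0.5494 0.005  0.2671] 101.7098 1004.0
top 27 [ 268  201   35   56 1059] [ 0.46  -0.144  0.   ] [ 0.4642 -0.1435 -0.3417] 49.9098 1059.0
top 26 [ 333  175   34   56 1044] [ 0.53  -0.319  0.   ] [ 0.5354 -0.3209  0.2027] 184.4745 1044.0
side 2 [     0      0    560    420 145741] [ 0.552 -0.001  0.   ]
side 2 [     0      0    560    420 145741] [ 0.458 -0.15   0.   ]
side 2 [     0      0    560    420 145741] [ 0.535 -0.317  0.   ]
tool [[466.12997895 346.3837467 ]] [[408.15484789  94.37222242]]
tray [0.696 0.38  0.04 ]
tray [0.653 0.193 0.04 ]
tray [0.427 0.245 0.04 ]
tray [0.472 0.436 0.04 ]
```

View pics/crop.png

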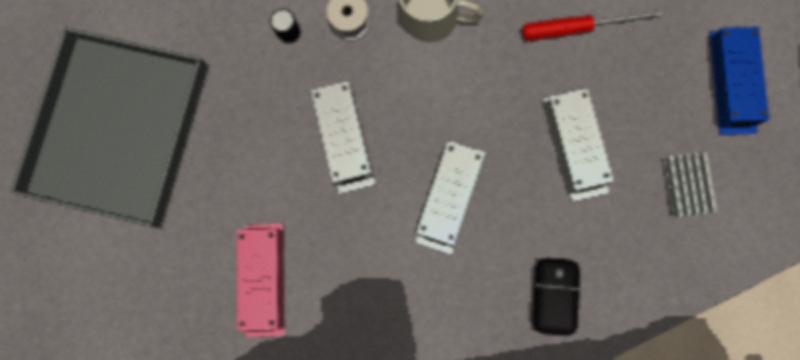

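```bash
cat >> h.py <<'E'
def top_t(n,p,S=4):
    x,y,a=p; c,s=np.cos(a),np.sin(a); m=np.zeros((420*S,560*S),np.uint8)
    for Q in([[-65,-26,48],[65,-26,48],[65,26,48],[-65,26,48]],[[-75,-26,5],[-65,-26,5],[-65,26,5],[-75,26,5]]):
        Q=np.array(Q)/1e3; W=np.c_[c*Q[:,0]-s*Q[:,1]+x,s*Q[:,0]+c*Q[:,1]+y,Q[:,2]]
        cv2.fillConvexPoly(m,((proj(n,W)+.5)*S).astype(np.int32),255)
    return cv2.resize(m,(560,420),interpolation=cv2.INTER_AREA)/255.
def fit_top(im,p0,n="top"):
    g=np.clip((im.max(2).astype(float)-115)/55,0,1)
    q=proj(n,[[p0[0],p0[1],.03]])[0].astype(int); w=np.zeros((420,560)); w[q[1]-38:q[1]+38,q[0]-28:q[0]+28]=1
    p0=np.array(p0); f=lambda p:(np.abs(top_t(n,p)-g)*w).sum()
    b=minimize(f,p0,method='Nelder-Mead',options=dict(initial_simplex=[p0,p0+[.01,0,0],p0+[0,.01,0],p0+[0,0,.12]],xatol=2e-4,fatol=.2))
    return b.x,b.fun
E
python3 - <<'E'
from h import *
top=cv2.imread("pics/top0.png"); side=cv2.imread("pics/side0.png")
R=cv2.Rodrigues(cal("top")[1])[0]; print("cam",-R.T@cal("top")[2])
for p in([.549,.005,.267],[.464,-.1435,-.34],[.533,-.321,.2]):
    x,e=fit_top(top,p); print(x.round(4),e.round(1))
    q=(proj("side",pts(*x))).astype(int)
    for k in(8,10,12,14,1,3,5,7): cv2.circle(side,tuple(int(v) for v in q[k]),1,(0,0,255),-1)
    cv2.polylines(top,[cv2.convexHull(proj("top",pts(*x)[[1,3,5,7]]).round().astype(np.int32))],True,(0,0,255))
b=lambda im,r:cv2.resize(im[r[0]:r[1],r[2]:r[3]],None,fx=2.5,fy=2.5,interpolation=cv2.INTER_CUBIC)
A=b(side,(150,290,190,350));B=b(top,(160,270,200,380)); H=np.zeros((A.shape[0]+B.shape[0],max(A.shape[1],B.shape[1]),3),np.uint8)
H[:A.shape[0],:A.shape[1]]=A;H[A.shape[0]:,:B.shape[1]]=B
cv2.imwrite("pics/chk.png",H[:,:800]); print(H.shape)
E
```

```text
cam [ 0.32888719 -0.13706617  1.07385719]
[0.5493 0.0032 0.2388] 105.9
[ 0.4644 -0.144  -0.3355] 161.5
[ 0.5345 -0.3191  0.2162] 97.7
(625, 450, 3)
```

View pics/chk.png

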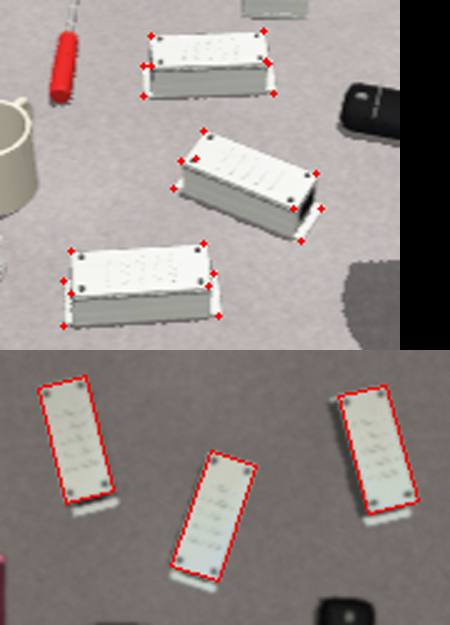

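The fits agree in both views: modules at (.549,.003, yaw .24), (.464,-.144, -.336) and (.5345,-.319, .216). The tray is at about (.562,.314, yaw -.23). I start with the nearest one, C.

Emit:
{"method": "servo_tool", "body": {
  "steps": [
    {"travel": [0.396,-0.07,0.089],"dr": [0,0,0.128],"hand": 0.085},
    {"travel": [0.396,-0.07,0.089],"dr": [0,0,0.128],"hand": 0.085},
    {"travel": [0.396,-0.07,0.089],"dr": [0,0,0.128],"hand": 0.085},
    {"travel": [0.396,-0.07,0.089],"dr": [0,0,0.128],"hand": 0.085},
    {"travel": [0.396,-0.07,0.089],"dr": [0,0,0.128],"hand": 0.085},
    {"travel": [0.396,-0.07,0.089],"dr": [0,0,0.128],"hand": 0.085},
    {"travel": [0.396,-0.07,0.089],"dr": [0,0,0.128],"hand": 0.085},
    {"travel": [0.396,-0.07,0.089],"dr": [0,0,0.128],"hand": 0.085},
    {"travel": [0.396,-0.07,0.089],"dr": [0,0,0.128],"hand": 0.085},
    {"travel": [0.396,-0.07,0.089],"dr": [0,0,0.128],"hand": 0.085}
  ],
  "grip_force": 100
}}

```text
t: 1.35
tcp_pos: [0.5337, -0.3194, 0.12]
ee_rot: [3.141, 0.0, 0.214]
wrist_force: [0.5, -0.5, -0.2]
finger_gap: 0.0851
gripper_force: 0.0
```

Emit:
{"method": "servo_tool", "body": {
  "steps": [
    {"travel": [0.001,0,0.05],"dr": [0,0,0],"hand": 0.085},
    {"travel": [0.001,0,0.08],"dr": [0,0,0],"hand": 0.085},
    {"travel": [0.001,0,0.092],"dr": [0,0,0],"hand": 0.085},
    {"travel": [0.001,0,0.092],"dr": [0,0,0],"hand": 0.085},
    {"travel": [0.001,0,0.092],"dr": [0,0,0],"hand": 0.04},
    {"travel": [0.001,0,0.092],"dr": [0,0,0],"hand": 0.04},
    {"travel": [0.001,0,0.092],"dr": [0,0,0],"hand": 0.04},
    {"travel": [0.001,0,0.092],"dr": [0,0,0],"hand": 0.04},
    {"travel": [0.001,0,0.092],"dr": [0,0,0],"hand": 0.04},
    {"travel": [0.001,0,0.092],"dr": [0,0,0],"hand": 0.04},
    {"travel": [0.001,0,0.08],"dr": [0,0,0],"hand": 0.04},
    {"travel": [0.001,0,0.04],"dr": [0,0,0],"hand": 0.04},
    {"travel": [0.001,0,0.0],"dr": [0,0,0],"hand": 0.04},
    {"travel": [0.001,0,-0.01],"dr": [0,0,0],"hand": 0.04},
    {"travel": [0.001,0,-0.01],"dr": [0,0,0],"hand": 0.04},
    {"travel": [0.001,0,-0.01],"dr": [0,0,0],"hand": 0.04}
  ],
  "grip_force": 100
}}

```text
t: 3.35
tcp_pos: [0.5347, -0.3176, 0.1282]
ee_rot: [-3.14, 0.002, 0.216]
wrist_force: [0.5, -0.7, 0.6]
finger_gap: 0.0397
gripper_force: 0.0
```

```bash
cat > s.py <<'E'
from station import manip
import numpy as np
o=manip.get_obs()
y=o['ee_rot'][2]; T=np.array(o['wrist_torque'])
print(round(o['t'],2),'gap',round(o['finger_gap'],4),'F',o['wrist_force'].round(2),'T',T.round(4),'T_tool_y',round(T[0]*np.sin(y)-T[1]*np.cos(y),4),'rot',o['ee_rot'].round(4),'q',o['joints'].round(2))
E
python3 s.py
```

```text
3.35 gap 0.0397 F [ 0.48 -0.69  0.64] T [0.0304 0.0335 0.0247] T_tool_y -0.0262 rot [-3.1397e+00  1.6000e-03  2.1580e-01] q [-0.65  0.52 -0.11  0.95 -0.    2.27]
```

```bash
python3 - <<'E'
from h import *
a=manip.camera("side")[:,:,::-1]; b=manip.camera("top")[:,:,::-1]
cv2.imwrite("pics/side1.png",np.hstack([cv2.resize(a[60:300,180:420],(400,400)),cv2.resize(b[130:330,230:430],(400,400))]))
cv2.imwrite("pics/top1.png",b)
E
```

```text
(no output)
```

View pics/side1.png

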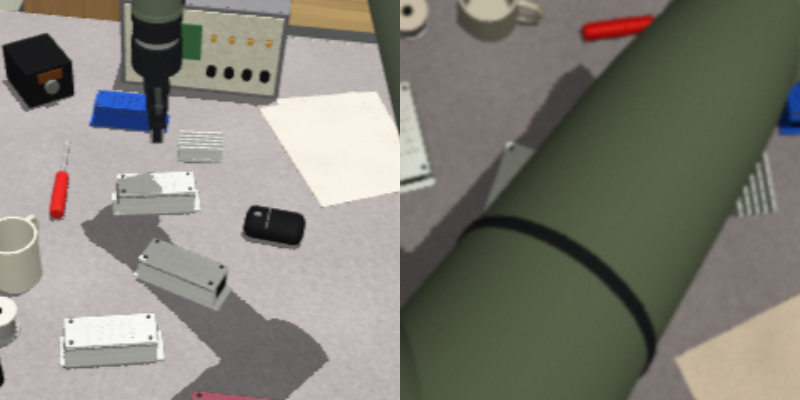

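The module is still flat at its place, so the fingers hadn't closed before the lift. I'll retry and check the gap before lifting.

Emit:
{"method": "servo_tool", "body": {
  "steps": [
    {"travel": [0,0,0.0],"dr": [0,0,0],"hand": 0.085},
    {"travel": [0,0,0.0],"dr": [0,0,0],"hand": 0.085},
    {"travel": [0,0,0.0],"dr": [0,0,0],"hand": 0.085},
    {"travel": [0,0,0.0],"dr": [0,0,0],"hand": 0.085},
    {"travel": [0,0,0.04],"dr": [0,0,0],"hand": 0.085},
    {"travel": [0,0,0.04],"dr": [0,0,0],"hand": 0.085}
  ],
  "grip_force": 100
}}

```text
t: 4.2
tcp_pos: [0.5334, -0.3166, 0.0871]
ee_rot: [-3.137, 0.004, 0.216]
wrist_force: [-1.0, -0.4, 0.4]
finger_gap: 0.0854
gripper_force: 0.0
```

```bash
python3 s.py
```

```text
4.2 gap 0.0854 F [-1.03 -0.42  0.37] T [0.0218 0.0143 0.0074] T_tool_y -0.0093 rot [-3.1369  0.004   0.2158] q [-0.65  0.56 -0.16  0.86 -0.    2.27]
```

Emit:
{"method": "servo_tool", "body": {
  "steps": [
    {"travel": [0.001,0.002,0.04],"dr": [0,0,0],"hand": 0.085},
    {"travel": [0.001,0.002,0.063],"dr": [0,0,0],"hand": 0.085},
    {"travel": [0.001,0.002,0.063],"dr": [0,0,0],"hand": 0.085},
    {"travel": [0.001,0.002,0.063],"dr": [0,0,0],"hand": 0.085},
    {"travel": [0.001,0.002,0.063],"dr": [0,0,0],"hand": 0.03},
    {"travel": [0.001,0.002,0.063],"dr": [0,0,0],"hand": 0.03},
    {"travel": [0.001,0.002,0.063],"dr": [0,0,0],"hand": 0.03},
    {"travel": [0.001,0.002,0.063],"dr": [0,0,0],"hand": 0.03},
    {"travel": [0.001,0.002,0.063],"dr": [0,0,0],"hand": 0.03},
    {"travel": [0.001,0.002,0.063],"dr": [0,0,0],"hand": 0.03}
  ],
  "grip_force": 100
}}

```text
t: 5.45
tcp_pos: [0.537, -0.32, 0.0266]
ee_rot: [-3.142, 0.0, 0.216]
wrist_force: [0.8, -0.3, 0.2]
finger_gap: 0.0299
gripper_force: 0.0
```

```bash
python3 s.py
```

```text
5.45 gap 0.0299 F [ 0.75 -0.3   0.19] T [ 0.0181 -0.0114  0.0348] T_tool_y 0.015 rot [-3.1415  0.      0.2157] q [-0.66  0.63 -0.21  0.74  0.    2.27]
```

```bash
python3 - <<'E'
from h import *
a=manip.camera("side")[:,:,::-1].copy()
print(proj("side",[[.5347,-.3176,.111],[.5347,-.3176,.128],[.537,-.32,.0266],[.537,-.32,.01]]))
cv2.imwrite("pics/side2.png",cv2.resize(a[80:260,180:420],(800,600)))
E
```

```text
[[273.32778027 152.41133296]
 [273.38988534 147.52764367]
 [272.37796111 174.69800054]
 [272.32950782 178.96768916]]
```

View pics/side2.png

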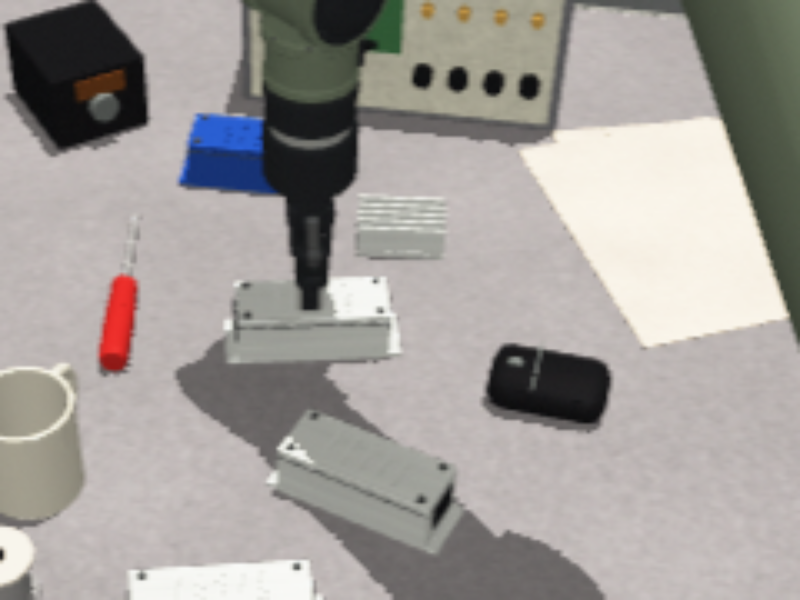

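The closed tip ends on the module's top (crop 312,305) and sits about 33 mm higher than the stated TCP implies. I'll check that against the start pictures.

```bash
python3 - <<'E'
from h import *
t=cv2.imread("pics/top0.png"); s=cv2.imread("pics/side0.png")
y=.344; p=np.array([.185,-.518,.209]); ty=np.array([np.sin(y),-np.cos(y),0])
out=[]
for n,im,(r,c) in(("top",t,(310,440)),("side",s,(20,360))):
    S=5; A=cv2.resize(im[r:r+110,c:c+80],None,fx=S,fy=S,interpolation=cv2.INTER_CUBIC)
    for dz,col in((-.017,(0,0,255)),(.018,(0,255,0))):
        for sg in(-1,1):
            q=proj(n,[p+sg*.0427*ty+[0,0,dz]])[0]; print(n,dz,q.round(1)); cv2.circle(A,(int((q[0]-c+.5)*S),int((q[1]-r+.5)*S)),4,col,-1)
    out.append(A)
cv2.imwrite("pics/tips.png",np.hstack(out))
E
```

```text
top -0.017 [444.7 352.3]
top -0.017 [481.5 337.9]
top 0.018 [451.7 355.5]
top 0.018 [490.  340.5]
side -0.017 [412.7 107.7]
side -0.017 [401.4  90.9]
side 0.018 [415.5  96.7]
side 0.018 [404.   80.1]
```

View pics/tips.png

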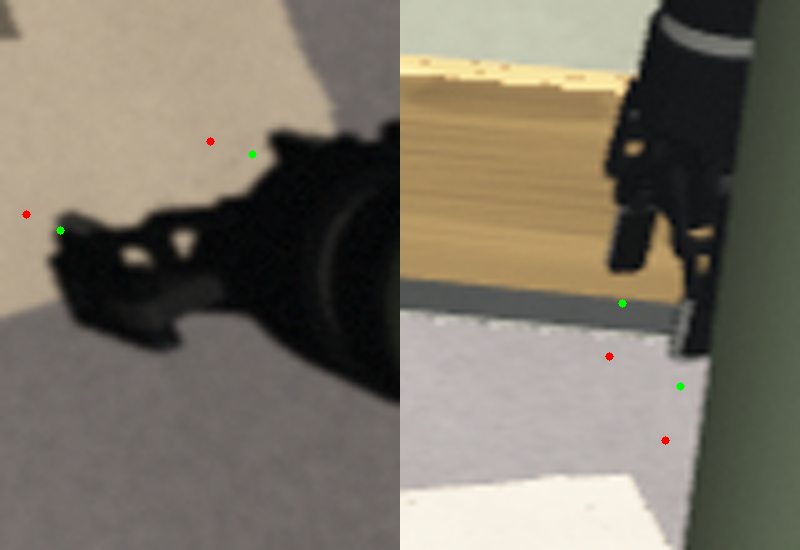

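Both views agree: the tips sit 35–40 mm farther back than stated, while x and y are right. I'll open here, then go lower in steps while watching the force.

Emit:
{"method": "servo_tool", "body": {
  "steps": [
    {"travel": [-0.001,0,0],"dr": [0,0,0],"hand": 0.085},
    {"travel": [-0.001,0,0],"dr": [0,0,0],"hand": 0.085},
    {"travel": [-0.001,0,0],"dr": [0,0,0],"hand": 0.085},
    {"travel": [-0.001,0,0],"dr": [0,0,0],"hand": 0.085},
    {"travel": [-0.001,0,0.01],"dr": [0,0,0],"hand": 0.085},
    {"travel": [-0.001,0,0.02],"dr": [0,0,0],"hand": 0.085},
    {"travel": [-0.001,0,0.025],"dr": [0,0,0],"hand": 0.085},
    {"travel": [-0.001,0,0.025],"dr": [0,0,0],"hand": 0.085}
  ],
  "grip_force": 100
}}

```text
t: 6.5
tcp_pos: [0.5355, -0.3198, 0.0008]
ee_rot: [-3.14, 0.001, 0.216]
wrist_force: [-0.1, -0.8, 0.3]
finger_gap: 0.0849
gripper_force: 0.0
```

```bash
python3 s.py;  python3 - <<'E'
from h import *
a=manip.camera("side")[:,:,::-1].copy()
cv2.imwrite("pics/side3.png",cv2.resize(a[120:210,220:340],(800,600)))
E
```

```text
6.5 gap 0.0849 F [-0.07 -0.78  0.26] T [0.0366 0.0532 0.0068] T_tool_y -0.0442 rot [-3.1404e+00  1.0000e-03  2.1580e-01] q [-0.66  0.66 -0.23  0.69 -0.    2.27]
```

View pics/side3.png

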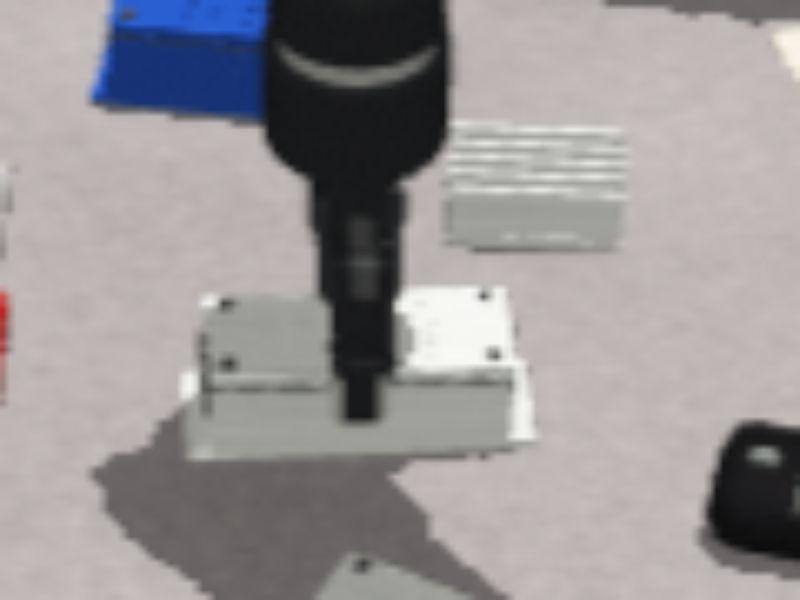

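Emit:
{"method": "servo_tool", "body": {
  "steps": [
    {"travel": [-0.001,0,0.006],"dr": [0,0,0],"hand": 0.085},
    {"travel": [-0.001,0,0.011],"dr": [0,0,0],"hand": 0.085},
    {"travel": [-0.001,0,0.011],"dr": [0,0,0],"hand": 0.085},
    {"travel": [-0.001,0,0.011],"dr": [0,0,0],"hand": 0.04},
    {"travel": [-0.001,0,0.011],"dr": [0,0,0],"hand": 0.04},
    {"travel": [-0.001,0,0.011],"dr": [0,0,0],"hand": 0.04},
    {"travel": [-0.001,0,0.011],"dr": [0,0,0],"hand": 0.04},
    {"travel": [-0.001,0,0.011],"dr": [0,0,0],"hand": 0.04},
    {"travel": [-0.001,0,0.011],"dr": [0,0,0],"hand": 0.04}
  ],
  "grip_force": 100
}}

```text
t: 7.68
tcp_pos: [0.5354, -0.3203, -0.0088]
ee_rot: [3.142, -0.001, 0.216]
wrist_force: [0.3, 0.6, 5.5]
finger_gap: 0.0508
gripper_force: 105.7
```

```bash
python3 s.py
```

```text
7.67 gap 0.0508 F [0.29 0.6  5.48] T [0.5947 0.1941 0.0136] T_tool_y -0.0621 rot [ 3.1415e+00 -8.0000e-04  2.1600e-01] q [-0.66  0.67 -0.24  0.66  0.    2.27]
```

Emit:
{"method": "servo_tool", "body": {
  "steps": [
    {"travel": [0,0,-0.02],"dr": [0,0,0],"hand": 0.04},
    {"travel": [0,0,-0.06],"dr": [0,0,0],"hand": 0.04},
    {"travel": [0,0,-0.1],"dr": [0,0,0],"hand": 0.04},
    {"travel": [0,0,-0.12],"dr": [0,0,0],"hand": 0.04},
    {"travel": [0,0,-0.12],"dr": [0,-0.15,0],"hand": 0.04},
    {"travel": [0,0,-0.12],"dr": [0,-0.3,0],"hand": 0.04},
    {"travel": [0,0,-0.12],"dr": [0,-0.45,0],"hand": 0.04},
    {"travel": [0,0,-0.12],"dr": [0,-0.45,0],"hand": 0.04},
    {"travel": [0,0,-0.12],"dr": [0,-0.45,0],"hand": 0.04},
    {"travel": [0,0,-0.12],"dr": [0,-0.45,0],"hand": 0.04},
    {"travel": [0,0,-0.12],"dr": [0,-0.45,0],"hand": 0.04},
    {"travel": [0,0,-0.12],"dr": [0,-0.3,0],"hand": 0.04},
    {"travel": [0,0,-0.12],"dr": [0,-0.15,0],"hand": 0.04},
    {"travel": [0,0,-0.12],"dr": [0,0,0],"hand": 0.04},
    {"travel": [0,0,-0.12],"dr": [0,0,0],"hand": 0.04},
    {"travel": [0,0,-0.12],"dr": [0,0,0],"hand": 0.04},
    {"travel": [0,0,-0.12],"dr": [0,0,0],"hand": 0.04},
    {"travel": [0,0,-0.12],"dr": [0,0,0],"hand": 0.04}
  ],
  "grip_force": 100
}}

```text
t: 9.93
tcp_pos: [0.5361, -0.3203, 0.1104]
ee_rot: [3.141, 0.0, 0.217]
wrist_force: [-0.8, 0.4, -3.4]
finger_gap: 0.0503
gripper_force: 105.3
```

```bash
python3 s.py
```

```text
9.93 gap 0.0503 F [-0.79  0.38 -3.37] T [-0.0306  0.0211  0.0274] T_tool_y -0.0272 rot [3.1415e+00 3.0000e-04 2.1700e-01] q [-0.66  0.54 -0.12  0.91 -0.    2.27]
```

Emit:
{"method": "servo_tool", "body": {
  "steps": [
    {"travel": [0,0,0],"dr": [0,0.15,0],"hand": 0.04},
    {"travel": [0,0,0],"dr": [0,0.3,0],"hand": 0.04},
    {"travel": [0,0,0],"dr": [0,0.45,0],"hand": 0.04},
    {"travel": [0,0,0],"dr": [0,0.45,0],"hand": 0.04},
    {"travel": [0,0,0],"dr": [0,0.45,0],"hand": 0.04},
    {"travel": [0,0,0],"dr": [0,0.45,0],"hand": 0.04},
    {"travel": [0,0,0],"dr": [0,0.45,0],"hand": 0.04},
    {"travel": [0,0,0],"dr": [0,0.3,0],"hand": 0.04},
    {"travel": [0,0,0],"dr": [0,0.15,0],"hand": 0.04},
    {"travel": [0,0,0],"dr": [0,0,0],"hand": 0.04},
    {"travel": [0,0,0],"dr": [0,0,0],"hand": 0.04},
    {"travel": [0,0,0],"dr": [0,0,0],"hand": 0.04},
    {"travel": [0,0,0],"dr": [0,0,0],"hand": 0.04},
    {"travel": [0,0,0],"dr": [0,0,0],"hand": 0.04}
  ]
}}

```text
t: 11.68
tcp_pos: [0.5342, -0.3208, 0.1109]
ee_rot: [3.142, -0.001, 0.214]
wrist_force: [-0.2, 0.2, -4.3]
finger_gap: 0.0508
gripper_force: 105.5
```

```bash
python3 s.py
```

```text
11.68 gap 0.0508 F [-0.23  0.21 -4.29] T [-0.0055  0.0122 -0.0546] T_tool_y -0.0131 rot [ 3.1416e+00 -5.0000e-04  2.1430e-01] q [-0.66  0.53 -0.13  0.91  0.    2.27]
```

C is sound: the balance changed by only about 0.01 N m and it weighs about 0.4 kg. I put it back.

Emit:
{"method": "servo_tool", "body": {
  "steps": [
    {"travel": [0,0,0.05],"dr": [0,0,0],"hand": 0.04},
    {"travel": [0,0,0.09],"dr": [0,0,0],"hand": 0.04},
    {"travel": [0,0,0.11],"dr": [0,0,0],"hand": 0.04},
    {"travel": [0,0,0.116],"dr": [0,0,0],"hand": 0.04},
    {"travel": [0,0,0.119],"dr": [0,0,0],"hand": 0.04},
    {"travel": [0,0,0.12],"dr": [0,0,0],"hand": 0.04},
    {"travel": [0,0,0.12],"dr": [0,0,0],"hand": 0.04},
    {"travel": [0,0,0.12],"dr": [0,0,0],"hand": 0.085},
    {"travel": [0,0,0.12],"dr": [0,0,0],"hand": 0.085},
    {"travel": [0,0,0.12],"dr": [0,0,0],"hand": 0.085},
    {"travel": [0,0,0.12],"dr": [0,0,0],"hand": 0.085},
    {"travel": [0,0,0.12],"dr": [0,0,0],"hand": 0.085},
    {"travel": [0,0,0.09],"dr": [0,0,0],"hand": 0.085},
    {"travel": [0,0,0.04],"dr": [0,0,0],"hand": 0.085},
    {"travel": [0,0,0.02],"dr": [0,0,0],"hand": 0.085},
    {"travel": [0,0,0.02],"dr": [0,0,0],"hand": 0.085}
  ]
}}

```text
t: 13.68
tcp_pos: [0.5363, -0.3214, 0.0925]
ee_rot: [3.139, -0.003, 0.216]
wrist_force: [-0.2, 1.0, -0.3]
finger_gap: 0.0854
gripper_force: 0.0
```

```bash
cat > d.py <<'E'
import sys; from station import manip
import numpy as np
from scipy.spatial.transform import Rotation as R
o=manip.get_obs(); x,y,z,a=map(float,sys.argv[1:5]); A=R.from_euler('xyz',[np.pi,0,o['ee_rot'][2]]); B=R.from_euler('xyz',[np.pi,0,a])
print('from',o['tcp_pos'].round(4),o['ee_rot'].round(3),'travel',A.inv().apply(np.array([x,y,z])-o['tcp_pos']).round(4),'dr',(A.inv()*B).as_rotvec().round(3))
E
python3 d.py .4644 -.144 .09 -.3355
```

```text
from [ 0.5363 -0.3214  0.0925] [ 3.139e+00 -3.000e-03  2.160e-01] travel [-0.0323 -0.1886  0.0025] dr [ 0.    -0.     0.551]
```

Emit:
{"method": "servo_tool", "body": {
  "steps": [
    {"travel": [-0.032,-0.189,0],"dr": [0,0,0.551],"hand": 0.085},
    {"travel": [-0.032,-0.189,0],"dr": [0,0,0.551],"hand": 0.085},
    {"travel": [-0.032,-0.189,0],"dr": [0,0,0.551],"hand": 0.085},
    {"travel": [-0.032,-0.189,0],"dr": [0,0,0.551],"hand": 0.085},
    {"travel": [-0.032,-0.189,0],"dr": [0,0,0.551],"hand": 0.085},
    {"travel": [-0.032,-0.189,0],"dr": [0,0,0.551],"hand": 0.085}
  ]
}}

```text
t: 14.42
tcp_pos: [0.4642, -0.1438, 0.0904]
ee_rot: [3.141, -0.001, -0.336]
wrist_force: [-0.1, 0.5, -0.4]
finger_gap: 0.085
gripper_force: 0.0
```

```bash
python3 d.py .4644 -.144 -.01 -.3355
```

```text
from [ 0.4642 -0.1438  0.0904] [ 3.141e+00 -1.000e-03 -3.360e-01] travel [3.000e-04 1.000e-04 1.004e-01] dr [ 0.  0. -0.]
```

Emit:
{"method": "servo_tool", "body": {
  "steps": [
    {"travel": [0,0,0.05],"dr": [0,0,0],"hand": 0.085},
    {"travel": [0,0,0.085],"dr": [0,0,0],"hand": 0.085},
    {"travel": [0,0,0.1],"dr": [0,0,0],"hand": 0.085},
    {"travel": [0,0,0.1],"dr": [0,0,0],"hand": 0.085},
    {"travel": [0,0,0.1],"dr": [0,0,0],"hand": 0.04},
    {"travel": [0,0,0.1],"dr": [0,0,0],"hand": 0.04},
    {"travel": [0,0,0.1],"dr": [0,0,0],"hand": 0.04},
    {"travel": [0,0,0.1],"dr": [0,0,0],"hand": 0.04},
    {"travel": [0,0,0.1],"dr": [0,0,0],"hand": 0.04},
    {"travel": [0,0,0.1],"dr": [0,0,0],"hand": 0.04}
  ]
}}

```text
t: 15.68
tcp_pos: [0.4646, -0.1435, -0.0077]
ee_rot: [3.141, -0.003, -0.335]
wrist_force: [-0.4, -1.1, 4.4]
finger_gap: 0.0505
gripper_force: 105.2
```

Emit:
{"method": "servo_tool", "body": {
  "steps": [
    {"travel": [0,0,-0.02],"dr": [0,0,0],"hand": 0.04},
    {"travel": [0,0,-0.06],"dr": [0,0,0],"hand": 0.04},
    {"travel": [0,0,-0.1],"dr": [0,0,0],"hand": 0.04},
    {"travel": [0,0,-0.12],"dr": [0,0,0],"hand": 0.04},
    {"travel": [0,0,-0.12],"dr": [0,-0.15,0],"hand": 0.04},
    {"travel": [0,0,-0.12],"dr": [0,-0.3,0],"hand": 0.04},
    {"travel": [0,0,-0.12],"dr": [0,-0.45,0],"hand": 0.04},
    {"travel": [0,0,-0.12],"dr": [0,-0.45,0],"hand": 0.04},
    {"travel": [0,0,-0.12],"dr": [0,-0.45,0],"hand": 0.04},
    {"travel": [0,0,-0.12],"dr": [0,-0.45,0],"hand": 0.04},
    {"travel": [0,0,-0.12],"dr": [0,-0.45,0],"hand": 0.04},
    {"travel": [0,0,-0.12],"dr": [0,-0.3,0],"hand": 0.04},
    {"travel": [0,0,-0.12],"dr": [0,-0.15,0],"hand": 0.04},
    {"travel": [0,0,-0.12],"dr": [0,0,0],"hand": 0.04},
    {"travel": [0,0,-0.12],"dr": [0,0,0],"hand": 0.04},
    {"travel": [0,0,-0.12],"dr": [0,0,0],"hand": 0.04},
    {"travel": [0,0,-0.12],"dr": [0,0,0],"hand": 0.04},
    {"travel": [0,0,-0.12],"dr": [0,0,0],"hand": 0.04}
  ]
}}

```text
t: 17.92
tcp_pos: [0.4643, -0.1431, 0.1107]
ee_rot: [3.142, 0.0, -0.335]
wrist_force: [-0.6, 0.5, -7.0]
finger_gap: 0.0507
gripper_force: 108.4
```

```bash
python3 s.py
```

```text
17.93 gap 0.0507 F [-0.56  0.53 -7.04] T [-0.0101  0.0828  0.0297] T_tool_y -0.0748 rot [ 3.1416e+00  2.0000e-04 -3.3530e-01] q [-0.45  0.3  -0.5   0.77 -0.    3.03]
```

Emit:
{"method": "servo_tool", "body": {
  "steps": [
    {"travel": [0,0,0],"dr": [0,0.15,0],"hand": 0.04},
    {"travel": [0,0,0],"dr": [0,0.3,0],"hand": 0.04},
    {"travel": [0,0,0],"dr": [0,0.45,0],"hand": 0.04},
    {"travel": [0,0,0],"dr": [0,0.45,0],"hand": 0.04},
    {"travel": [0,0,0],"dr": [0,0.45,0],"hand": 0.04},
    {"travel": [0,0,0],"dr": [0,0.45,0],"hand": 0.04},
    {"travel": [0,0,0],"dr": [0,0.45,0],"hand": 0.04},
    {"travel": [0,0,0],"dr": [0,0.3,0],"hand": 0.04},
    {"travel": [0,0,0],"dr": [0,0.15,0],"hand": 0.04},
    {"travel": [0,0,0],"dr": [0,0,0],"hand": 0.04},
    {"travel": [0,0,0],"dr": [0,0,0],"hand": 0.04},
    {"travel": [0,0,0],"dr": [0,0,0],"hand": 0.04},
    {"travel": [0,0,0],"dr": [0,0,0],"hand": 0.04},
    {"travel": [0,0,0],"dr": [0,0,0],"hand": 0.04}
  ]
}}

```text
t: 19.68
tcp_pos: [0.4626, -0.1423, 0.111]
ee_rot: [3.142, -0.001, -0.335]
wrist_force: [0.0, -1.2, -7.2]
finger_gap: 0.0505
gripper_force: 108.8
```

```bash
python3 s.py
```

```text
19.68 gap 0.0505 F [ 0.03 -1.18 -7.19] T [-0.0404 -0.1037  0.0675] T_tool_y 0.1112 rot [ 3.1415e+00 -1.1000e-03 -3.3530e-01] q [-0.45  0.3  -0.51  0.76  0.    3.03]
```

B's balance shifted by 0.19 N m, against 0.01 for C, and it weighs about 0.72 kg: it holds the loose core. It goes to the tray.

```bash
python3 d.py .562 .3135 .115 .8
```

```text
from [ 0.4626 -0.1423  0.111 ] [ 3.142e+00 -1.000e-03 -3.350e-01] travel [-0.0561 -0.4631 -0.004 ] dr [ 0.     0.    -1.135]
```

Emit:
{"method": "servo_tool", "body": {
  "steps": [
    {"travel": [-0.003,-0.025,-0.004],"dr": [0,0,-0.06],"hand": 0.04},
    {"travel": [-0.008,-0.07,-0.004],"dr": [0,0,-0.17],"hand": 0.04},
    {"travel": [-0.014,-0.12,-0.004],"dr": [0,0,-0.29],"hand": 0.04},
    {"travel": [-0.021,-0.17,-0.004],"dr": [0,0,-0.42],"hand": 0.04},
    {"travel": [-0.027,-0.22,-0.004],"dr": [0,0,-0.54],"hand": 0.04},
    {"travel": [-0.033,-0.27,-0.004],"dr": [0,0,-0.66],"hand": 0.04},
    {"travel": [-0.039,-0.32,-0.004],"dr": [0,0,-0.78],"hand": 0.04},
    {"travel": [-0.045,-0.37,-0.004],"dr": [0,0,-0.91],"hand": 0.04},
    {"travel": [-0.051,-0.42,-0.004],"dr": [0,0,-1.03],"hand": 0.04},
    {"travel": [-0.055,-0.45,-0.004],"dr": [0,0,-1.1],"hand": 0.04},
    {"travel": [-0.057,-0.463,-0.004],"dr": [0,0,-1.135],"hand": 0.04},
    {"travel": [-0.057,-0.463,-0.004],"dr": [0,0,-1.135],"hand": 0.04},
    {"travel": [-0.057,-0.463,-0.004],"dr": [0,0,-1.135],"hand": 0.04},
    {"travel": [-0.057,-0.463,-0.004],"dr": [0,0,-1.135],"hand": 0.04}
  ]
}}

```text
t: 21.42
tcp_pos: [0.5618, 0.312, 0.1148]
ee_rot: [3.142, 0.001, 0.798]
wrist_force: [-0.4, -0.1, -6.9]
finger_gap: 0.0511
gripper_force: 109.6
```

```bash
python3 s.py; python3 - <<'E'
from h import *
a=manip.camera("side")[:,:,::-1]; b=manip.camera("top")[:,:,::-1]
cv2.imwrite("pics/tray1.png",np.hstack([cv2.resize(a[220:420,100:300],(400,400)),cv2.resize(b[100:300,40:240],(400,400))]))
E
```

```text
21.43 gap 0.0511 F [-0.4  -0.1  -6.86] T [ 0.1444 -0.1232  0.0358] T_tool_y 0.1894 rot [3.1415e+00 5.0000e-04 7.9800e-01] q [ 0.39  0.57 -0.06  0.94 -0.    2.74]
```

View pics/tray1.png

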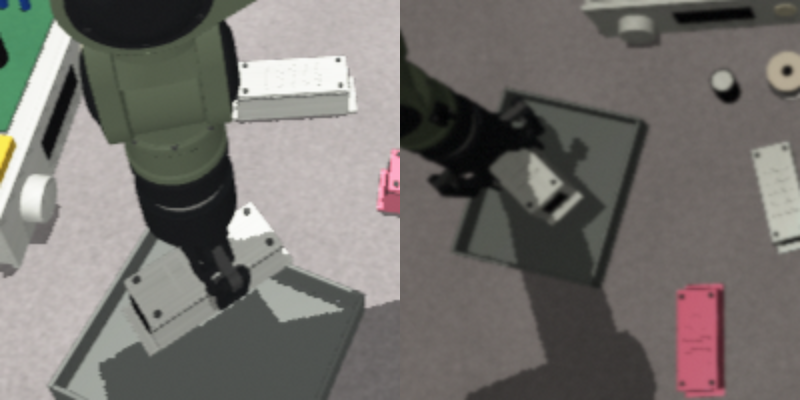

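B hangs over the tray, level and clear of the walls. I lower it slowly.

Emit:
{"method": "servo_tool", "body": {
  "steps": [
    {"travel": [0,0,0.04],"dr": [0,0,0],"hand": 0.04},
    {"travel": [0,0,0.08],"dr": [0,0,0],"hand": 0.04},
    {"travel": [0,0,0.1],"dr": [0,0,0],"hand": 0.04},
    {"travel": [0,0,0.108],"dr": [0,0,0],"hand": 0.04},
    {"travel": [0,0,0.111],"dr": [0,0,0],"hand": 0.04},
    {"travel": [0,0,0.114],"dr": [0,0,0],"hand": 0.04},
    {"travel": [0,0,0.116],"dr": [0,0,0],"hand": 0.04},
    {"travel": [0,0,0.116],"dr": [0,0,0],"hand": 0.04},
    {"travel": [0,0,0.116],"dr": [0,0,0],"hand": 0.04}
  ]
}}

```text
t: 22.65
tcp_pos: [0.562, 0.3134, -0.001]
ee_rot: [3.141, -0.0, 0.8]
wrist_force: [0.3, 0.1, -6.6]
finger_gap: 0.0503
gripper_force: 109.6
```

```bash
python3 s.py
```

```text
22.65 gap 0.0503 F [ 0.26  0.14 -6.64] T [ 0.1132 -0.0577 -0.0173] T_tool_y 0.1214 rot [ 3.1414e+00 -5.0000e-04  7.9980e-01] q [ 0.39  0.69 -0.17  0.71 -0.    2.74]
```

Still carrying full weight, so I go down a millimetre at a time.

Emit:
{"method": "servo_tool", "body": {
  "steps": [
    {"travel": [0,0,0.001],"dr": [0,0,0],"hand": 0.04},
    {"travel": [0,0,0.002],"dr": [0,0,0],"hand": 0.04},
    {"travel": [0,0,0.002],"dr": [0,0,0],"hand": 0.04},
    {"travel": [0,0,0.003],"dr": [0,0,0],"hand": 0.04},
    {"travel": [0,0,0.003],"dr": [0,0,0],"hand": 0.04}
  ]
}}

```text
t: 23.28
tcp_pos: [0.5619, 0.3134, -0.0027]
ee_rot: [3.141, -0.001, 0.8]
wrist_force: [-5.7, -2.7, 8.6]
finger_gap: 0.0506
gripper_force: 111.6
```

Contact with the tray floor. I release, retreat and rise above the tray.

Emit:
{"method": "servo_tool", "body": {
  "steps": [
    {"travel": [0,0,-0.001],"dr": [0,0,0],"hand": 0.085},
    {"travel": [0,0,-0.001],"dr": [0,0,0],"hand": 0.085},
    {"travel": [0,0,-0.001],"dr": [0,0,0],"hand": 0.085},
    {"travel": [0,0,-0.001],"dr": [0,0,0],"hand": 0.085},
    {"travel": [0,0,-0.001],"dr": [0,0,0],"hand": 0.085},
    {"travel": [0,0,-0.03],"dr": [0,0,0],"hand": 0.085},
    {"travel": [0,0,-0.07],"dr": [0,0,0],"hand": 0.085},
    {"travel": [0,0,-0.1],"dr": [0,0,0],"hand": 0.085},
    {"travel": [0,0,-0.1],"dr": [0,0,0],"hand": 0.085}
  ]
}}

```text
t: 24.4
tcp_pos: [0.5639, 0.3143, 0.0986]
ee_rot: [3.139, -0.005, 0.8]
wrist_force: [0.1, 0.7, -0.0]
finger_gap: 0.0849
gripper_force: 0.0
```

```bash
python3 d.py .5493 .0032 .098 .2388
```

```text
from [0.5639 0.3143 0.0986] [ 3.139 -0.005  0.8  ] travel [-0.2333  0.2062  0.0006] dr [ 0.    -0.     0.561]
```

There is plenty of time, so I test A too, as the task asks.

Emit:
{"method": "servo_tool", "body": {
  "steps": [
    {"travel": [-0.231,0.207,0],"dr": [0,0,0.561],"hand": 0.085},
    {"travel": [-0.231,0.207,0],"dr": [0,0,0.561],"hand": 0.085},
    {"travel": [-0.231,0.207,0],"dr": [0,0,0.561],"hand": 0.085},
    {"travel": [-0.231,0.207,0],"dr": [0,0,0.561],"hand": 0.085},
    {"travel": [-0.231,0.207,0],"dr": [0,0,0.561],"hand": 0.085},
    {"travel": [-0.231,0.207,0],"dr": [0,0,0.561],"hand": 0.085},
    {"travel": [-0.231,0.207,0],"dr": [0,0,0.561],"hand": 0.085},
    {"travel": [-0.231,0.207,0],"dr": [0,0,0.561],"hand": 0.085}
  ]
}}

```text
t: 25.4
tcp_pos: [0.5489, 0.0049, 0.0952]
ee_rot: [-3.141, 0.001, 0.241]
wrist_force: [-0.0, 0.4, -0.6]
finger_gap: 0.0853
gripper_force: 0.0
```

```bash
python3 d.py .5493 .0032 -.008 .2388
```

```text
from [0.5489 0.0049 0.0952] [-3.141e+00  1.000e-03  2.410e-01] travel [-1.000e-04  1.700e-03  1.032e-01] dr [ 0.    -0.     0.002]
```

Emit:
{"method": "servo_tool", "body": {
  "steps": [
    {"travel": [0,0,0.05],"dr": [0,0,0],"hand": 0.085},
    {"travel": [0,0,0.085],"dr": [0,0,0],"hand": 0.085},
    {"travel": [0,0,0.104],"dr": [0,0,0],"hand": 0.085},
    {"travel": [0,0,0.104],"dr": [0,0,0],"hand": 0.085},
    {"travel": [0,0,0.104],"dr": [0,0,0],"hand": 0.04},
    {"travel": [0,0,0.104],"dr": [0,0,0],"hand": 0.04},
    {"travel": [0,0,0.104],"dr": [0,0,0],"hand": 0.04},
    {"travel": [0,0,0.104],"dr": [0,0,0],"hand": 0.04},
    {"travel": [0,0,0.104],"dr": [0,0,0],"hand": 0.04},
    {"travel": [0,0,0.104],"dr": [0,0,0],"hand": 0.04}
  ]
}}

```text
t: 26.65
tcp_pos: [0.5507, 0.0038, -0.0067]
ee_rot: [-3.141, -0.003, 0.239]
wrist_force: [0.3, 1.9, 5.8]
finger_gap: 0.0507
gripper_force: 105.5
```

Emit:
{"method": "servo_tool", "body": {
  "steps": [
    {"travel": [0,0,-0.02],"dr": [0,0,0],"hand": 0.04},
    {"travel": [0,0,-0.06],"dr": [0,0,0],"hand": 0.04},
    {"travel": [0,0,-0.1],"dr": [0,0,0],"hand": 0.04},
    {"travel": [0,0,-0.12],"dr": [0,0,0],"hand": 0.04},
    {"travel": [0,0,-0.12],"dr": [0,-0.15,0],"hand": 0.04},
    {"travel": [0,0,-0.12],"dr": [0,-0.3,0],"hand": 0.04},
    {"travel": [0,0,-0.12],"dr": [0,-0.45,0],"hand": 0.04},
    {"travel": [0,0,-0.12],"dr": [0,-0.45,0],"hand": 0.04},
    {"travel": [0,0,-0.12],"dr": [0,-0.45,0],"hand": 0.04},
    {"travel": [0,0,-0.12],"dr": [0,-0.45,0],"hand": 0.04},
    {"travel": [0,0,-0.12],"dr": [0,-0.45,0],"hand": 0.04},
    {"travel": [0,0,-0.12],"dr": [0,-0.3,0],"hand": 0.04},
    {"travel": [0,0,-0.12],"dr": [0,-0.15,0],"hand": 0.04},
    {"travel": [0,0,-0.12],"dr": [0,0,0],"hand": 0.04},
    {"travel": [0,0,-0.12],"dr": [0,0,0],"hand": 0.04},
    {"travel": [0,0,-0.12],"dr": [0,0,0],"hand": 0.04},
    {"travel": [0,0,-0.12],"dr": [0,0,0],"hand": 0.04},
    {"travel": [0,0,-0.12],"dr": [0,0,0],"hand": 0.04}
  ]
}}

```text
t: 28.9
tcp_pos: [0.5506, 0.0034, 0.1116]
ee_rot: [3.141, 0.0, 0.239]
wrist_force: [0.6, 0.5, -4.0]
finger_gap: 0.0505
gripper_force: 105.1
```

```bash
python3 s.py
```

```text
28.9 gap 0.0505 F [ 0.64  0.5  -4.  ] T [ 0.0279 -0.0492  0.0254] T_tool_y 0.0544 rot [3.1414e+00 1.0000e-04 2.3910e-01] q [-0.13  0.41 -0.33  0.83 -0.    2.77]
```

Emit:
{"method": "servo_tool", "body": {
  "steps": [
    {"travel": [0,0,0],"dr": [0,0.15,0],"hand": 0.04},
    {"travel": [0,0,0],"dr": [0,0.3,0],"hand": 0.04},
    {"travel": [0,0,0],"dr": [0,0.45,0],"hand": 0.04},
    {"travel": [0,0,0],"dr": [0,0.45,0],"hand": 0.04},
    {"travel": [0,0,0],"dr": [0,0.45,0],"hand": 0.04},
    {"travel": [0,0,0],"dr": [0,0.45,0],"hand": 0.04},
    {"travel": [0,0,0],"dr": [0,0.45,0],"hand": 0.04},
    {"travel": [0,0,0],"dr": [0,0.3,0],"hand": 0.04},
    {"travel": [0,0,0],"dr": [0,0.15,0],"hand": 0.04},
    {"travel": [0,0,0],"dr": [0,0,0],"hand": 0.04},
    {"travel": [0,0,0],"dr": [0,0,0],"hand": 0.04},
    {"travel": [0,0,0],"dr": [0,0,0],"hand": 0.04},
    {"travel": [0,0,0],"dr": [0,0,0],"hand": 0.04},
    {"travel": [0,0,0],"dr": [0,0,0],"hand": 0.04}
  ]
}}

```text
t: 30.65
tcp_pos: [0.5486, 0.0032, 0.1121]
ee_rot: [3.141, -0.001, 0.238]
wrist_force: [0.9, 1.1, -5.2]
finger_gap: 0.0506
gripper_force: 105.2
```

```bash
python3 s.py
```

```text
30.65 gap 0.0506 F [ 0.87  1.12 -5.17] T [0.0004 0.0153 0.0691] T_tool_y -0.0148 rot [ 3.1414e+00 -1.0000e-03  2.3820e-01] q [-0.13  0.41 -0.34  0.82  0.    2.77]
```

A is sound too: the change is small and of the opposite sign, within the noise. I set it back and retreat high.

Emit:
{"method": "servo_tool", "body": {
  "steps": [
    {"travel": [0,0,0.05],"dr": [0,0,0],"hand": 0.04},
    {"travel": [0,0,0.09],"dr": [0,0,0],"hand": 0.04},
    {"travel": [0,0,0.11],"dr": [0,0,0],"hand": 0.04},
    {"travel": [0,0,0.116],"dr": [0,0,0],"hand": 0.04},
    {"travel": [0,0,0.119],"dr": [0,0,0],"hand": 0.04},
    {"travel": [0,0,0.12],"dr": [0,0,0],"hand": 0.04},
    {"travel": [0,0,0.12],"dr": [0,0,0],"hand": 0.04},
    {"travel": [0,0,0.12],"dr": [0,0,0],"hand": 0.085},
    {"travel": [0,0,0.12],"dr": [0,0,0],"hand": 0.085},
    {"travel": [0,0,0.12],"dr": [0,0,0],"hand": 0.085},
    {"travel": [0,0,0.12],"dr": [0,0,0],"hand": 0.085},
    {"travel": [0,0,0.12],"dr": [0,0,0],"hand": 0.085},
    {"travel": [0,0,0.09],"dr": [0,0,0],"hand": 0.085},
    {"travel": [0,0,0.04],"dr": [0,0,0],"hand": 0.085},
    {"travel": [0,0,-0.02],"dr": [0,0,0],"hand": 0.085},
    {"travel": [-0.06,0.06,-0.05],"dr": [0,0,0],"hand": 0.085},
    {"travel": [-0.12,0.12,-0.05],"dr": [0,0,0],"hand": 0.085},
    {"travel": [-0.15,0.15,-0.05],"dr": [0,0,0],"hand": 0.085},
    {"travel": [-0.15,0.15,-0.05],"dr": [0,0,0],"hand": 0.085}
  ]
}}

```text
t: 33.02
tcp_pos: [0.4375, -0.1799, 0.162]
ee_rot: [3.141, -0.0, 0.236]
wrist_force: [-0.2, 0.5, -0.4]
finger_gap: 0.0854
gripper_force: 0.0
```

```bash
python3 - <<'E'
from h import *
a=manip.camera("side")[:,:,::-1]; b=manip.camera("top")[:,:,::-1]
for p in([.549,.003,.239],[.5345,-.319,.216]):
    try: print([np.round(v,4) for v in fit_top(b,p)])
    except Exception as e: print(e)
cv2.imwrite("pics/end.png",np.hstack([cv2.resize(a[100:420,60:380],(400,400)),cv2.resize(b[90:330,60:460],(400,240)) if 0 else cv2.resize(b[60:420,60:460],(400,360)).copy() if 0 else cv2.resize(b[:400,60:460],(400,400))]))
E
```

```text
[array([0.5492, 0.0017, 0.2392]), np.float64(125.2118)]
[array([ 0.5343, -0.3222,  0.2603]), np.float64(875.2506)]
```

View pics/end.png

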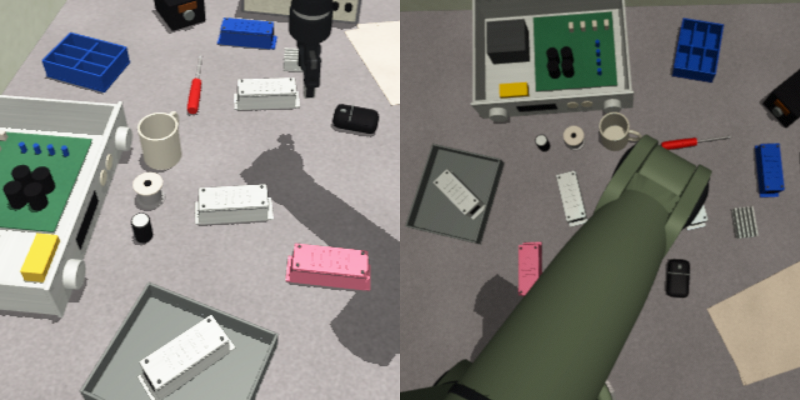

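B lies flat in the tray, A (1.5 mm from its start) and C stand where they stood, the bystanders look undisturbed and the arm is clear.

```bash
python3 -c "
from station import manip; print(manip.hand_in())"
```

```text
the job is handed in; nothing more can be done
None
```

The faulty module was the middle one, module B (balance shift about 0.19 N m); it lies flat in the grey tray, the two sound ones are back where they stood, and I handed the job in at about 33 s of the 72 s, with no verdict shown.

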